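# Open the photometer's sample lid

### The arm

A 7-joint arm with a two-finger parallel gripper is mounted at the origin on the work surface. World frame = base frame: x ahead of the robot, y to its left, z up, the work surface at z = 0. Lengths are in m, angles in rad, forces in N, time in s.
With the tool pointing down it reaches from about 0.4 to 0.85 m from the base axis. Payload 10.4 kg.
Tool frame: the origin (TCP) lies at the very end of the fingers, on their centre line; the grasp point (between the pads) lies 19 mm behind it; z points along the fingers, y is the direction in which the jaws open and shut (so a half turn about z gives the same grasp; the last joint's range is limited). The gripper opens to 87 mm and grips with 3 to 60 N. Pads are 19 mm wide; open, the fingers measure 117 mm over their backs; the gripper's body (75 mm by 190 mm) begins 51 mm behind the grasp point.
Start: joints at [1.091, 0.332, -0.065, 1.46, 0.022, 1.35, -0.088], TCP at [0.276, -0.561, 0.223] pointing down, gripper open.
Joint ranges: [-2.6, 2.6], [-0.5, 2.12], [-1.47, 1.34], [0.16, 2.42], [-1.27, 4.41], [0.06, 2.06], [-2.6, 2.6]. Speed limits (rad/s): [2.22, 2.22, 2.79, 2.79, 3.14, 3.14, 3.14].

### API

Orientations are given as a unit quaternion [x, y, z, w].
In Python, from bench import r, eyes, job gives the robot as it stands. The module is installed in compiled form; this text tells all that it offers.
- The arm moves only by the tool play_rows, never from a script. Its argument "motion" is a list of rows, each a list of 7 numbers: the shift along the tool's x, y, z as a fraction of full scale, then the turn, a rotation vector about the tool's x, y, z as a fraction of full scale, then the opening in per cent of the stroke, from 0 (shut) to 100 (fully open). A call has 1 to 5 rows; each row is the pose to reach, as a shift and turn from the pose commanded when the call began, along the tool's axes at that moment; what a row does not reach only later rows make up. Full scale, the value 1, is 0.2 m for a shift and 90 degrees for a turn. A row lasts 1/8 s, in which the tool goes at most 62.5 mm and 10.7 degrees, less where a joint would pass 70% of its speed; a pose out of reach is approached as far as the arm can. A call with a number of a shift or a turn outside -1 to 1 is refused whole. A call with a gripper value outside its range is refused whole. The fingers move at their own pace and stop on an object; "squeeze" is the grip in N (left out, the last holds). Time passes only in rows, so rows that repeat a pose let the fingers close. It gives the time, the measured TCP pose, the force and the opening at its end, in the units of the state.
- r.read_state(): the state, without advancing time (a new reading comes with each control period).
- eyes.camera(name): name is "scene" or "top"; returns a dict with "image" (480x640x3 uint8, red, green, blue), "mtx" (3x3 intrinsics, pixels), "R" (3x3) and "t" (3): a world point X has camera coordinates R X + t. Camera axes: x right, y down, z forward; pixel columns grow to the right and rows downward; lengths in m; the calibration is good to about 2 mm. A picture is of the moment at which its call begins. There is no depth.
- job.close_job(): hands the job in, once; it reports no verdict.
Trained networks look in a picture, given as the dict that the camera call returned (one of the last four; its "shot" number tells which), for a name from the list of things; names that differ only in an ending like _2 or _b are one class to them, and where a whole thing is asked for, a point or a joint stands for the part that bears it (a point fixed in the world has none). Each returns a list of dicts, best first, with "p" (0 to 1); they miss things now and then, are a little off and sometimes report something else, mostly with a low value. They report only what shows in the picture. A call takes as long as a camera call.
- eyes.regions_of(picture, label): "region" (480x640 bool, what is visible of it) and "xy" ([column, row] in pixels, amid what is visible of it).
- eyes.landmark_of(picture, label): "xy" ([column, row] in pixels: a listed point, or the origin of a listed thing).
The state is a dict: "time": time; "joint_positions": joint angles; "joint_vel": joint speeds; "joint_torque": joint torques, N m; "ee_pos": TCP position; "eef_rot": TCP orientation; "ft_force": force on the tool from outside, world axes, zero at the start; "torque": the same for the moment, N m; "width": finger opening in m.
Only numpy, scipy, OpenCV 4.12 (cv2) and the standard library are available. Lean on these libraries where they do the work, as an engineer would, in place of code of your own. Each camera call takes 0.05 s, during which the arm holds its last target. There are 200 camera calls.

### The job

Open the sample chamber of the white bench photometer: press its orange release tab down so that the spring lifts the blue lid a little way, then push the lid up and over until it rests fully open, leaning back. Only press and push with the fingertips, without pinching or forcing anything, leave the glassware and bottles standing where they are, and finish clear of everything.

Things in the scene. Friction and masses are not known exactly. Their poses are not given: they have to be found in the camera images.
- photometer: white and grey bench photometer fixed to the bench, 180 mm wide. Origin: under it, on the bench; x axis runs from its front to its rear (x -140 to +100 mm), z up. Front console (x -140 to -45 mm) 55 mm high, with display and keys; rear block 86 mm high. Tab and lid lie on its middle line y = 0; bystanders stand beside it, none within 120 mm of that line
- release_tab (a joint): orange release tab, a sprung rocker: 0 at rest, grows as its pad goes down, 0.30 rad fully pressed. It frees the lid at about 0.15 rad and springs back when let go. Pressing at tab_pad takes 1.5 N to start and 4.5 N to bottom out, 10 mm lower. Its axis lies 36 mm behind tab_pad and 10 mm below
- tab_pad (a point): the point to press: on top of the tab's flat pad, 78 mm above the bench at rest, 91 mm in front of the photometer's origin. The pad is 36 mm wide (y) and reaches 19 mm forward of here. Behind it stands the tab's hook, 102 mm above the bench, its front 27 mm from this point and about 10 mm nearer when pressed; it holds the lid's front edge down
- sample_lid (a joint): blue lid: 0 shut, grows as it opens. When freed, a spring pin lifts it within a second to about 0.6 rad, where it rests. Pushed further, its own weight (about 80 g, softly damped) lets it fall back onto the pin from below 1.57 rad, or fall open beyond 1.57 rad to its stop at 1.95 rad (fully open), where it stays
- lid_edge (a point): middle of the lid's front edge (the tip of a 32 mm wide steel catch), 116 mm from the hinge line; shut it is 92 mm above the bench, popped up about 155 mm. To open, push this edge, or the lid's underside, to the rear (+x of the photometer) and up; it moves in an arc about lid_hinge
- lid_hinge (a point): middle of the lid's hinge line, which runs along the photometer's y axis, 89 mm above the bench, 60 mm behind the photometer's origin; does not move with the lid
- lid_middle (a point): middle of the lid's outer (upper) face; the lid is 96 mm wide and 14 mm thick, and its underside lies in a plane through the hinge line
- amber_bottle: amber glass reagent bottle with a blue cap, 64 mm across, 150 mm tall, loose; leave it alone. Origin: centre of its underside
- beaker: clear glass beaker, 68 mm across, 85 mm tall, loose; leave it alone. Origin: centre of its underside
- cylinder: clear glass measuring cylinder, foot 56 mm across, tube 26 mm, 145 mm tall, loose and easily tipped; leave it alone. Origin: centre of its underside
- vial: small clear sample vial with a black cap, 32 mm across, 60 mm tall, loose; leave it alone. Origin: centre of its underside

How it is judged:
On the way, in this order (a step that is already met when the one before it is completed fails the run):
1. the release tab is pressed with the finger (value of joint release_tab above 0.1 rad and contact force between the fingers and release_tab above 0.3 N).
2. the lid has sprung up part of the way (value of joint sample_lid between 0.4 and 1.2 rad), for 0.1 s.
3. the lid is pushed over its highest point to fully open (value of joint sample_lid above 1.8 rad), for 0.2 s.
At the end, for the whole second after the job is handed in: The lid rests at more than 1.8 rad (stop 1.95), not moving; the tab has sprung back (below 0.08 rad); each bystander stands upright (within 0.2 rad) within 20 mm of where it was (value of joint sample_lid above 1.8 rad and velocity of joint sample_lid between -0.1 and 0.1 rad/s and value of joint release_tab below 0.08 rad and distance of each of amber_bottle, beaker, cylinder, vial from where it was at the start of the episode below 0.02 m and angle between each of amber_bottle, beaker, cylinder, vial's own z axis and vertical below 0.2 rad); the robot touches nothing.
It fails at once if a bystander is shoved more than 20 mm, tipped, lifted or carried (not (distance of each of amber_bottle, beaker, cylinder, vial from where it was at the start of the episode below 0.02 m and angle between each of amber_bottle, beaker, cylinder, vial's own z axis and vertical below 0.2 rad)).
It fails at once if the tab, lid or photometer is pinched or forced (more than 35 N from the fingers) (contact force between the fingers and photometer above 35 N).
It also fails if it takes over 42 s, if anything falls off the work surface, if the arm or the gripper's body presses on something with over 40 N, if the wrist force passes 120 N, or if a joint passes its speed limit or range.

## Working session

There is one attempt and no reset: what is moved stays moved. The work goes in short steps, Python scripts to look and compute and a tool call to move; the robot and the scene stay as the last step left them, time stands still between calls to the robot, and variables do not carry over. Pictures are saved under pics/ and viewed, about 8 in all and at most 12, crops included, and the job is handed in when it is done.

Besides the shell and the picture viewer there is one more tool, called after ">>>" in YAML: its name, and indented under it one key for each argument. play_rows: Moves the arm, as the interface text tells. Shift numbers are shares of 0.2 m and turn numbers shares of 90 degrees, none past 1 either way. Its arguments: {"type":"object","properties":{"motion":{"type":"array","items":{"type":"array","items":{"type":"number"}}},"squeeze":{"type":"number"}},"required":["motion"]}

```bash
mkdir -p pics
cat > h.py <<'E'
import numpy as np, cv2
from bench import r, eyes, job
def tri(obs):
    A=[];b=[]
    for c,xy in obs:
        P=c["mtx"]@np.c_[c["R"],c["t"]]
        for i in (0,1):
            q=xy[i]*P[2]-P[i]; A.append(q[:3]); b.append(-q[3])
    return np.linalg.lstsq(np.array(A),np.array(b),rcond=None)[0]
def proj(c,X):
    u=c["mtx"]@(c["R"]@np.array(X)+np.array(c["t"]));return u[:2]/u[2]
def onz(c,xy,z):
    d=c["R"].T@np.linalg.solve(c["mtx"],[*xy,1]);o=-c["R"].T@np.array(c["t"])
    return o+d*(z-o[2])/d[2]
E
python3 - <<'E'
from h import *
C={n:eyes.camera(n) for n in("scene","top")}
for n,c in C.items(): cv2.imwrite(f"pics/{n}0.png",c["image"][:,:,::-1]); print(n,(-c["R"].T@np.array(c["t"])).round(2))
for l in "photometer tab_pad lid_edge lid_hinge lid_middle amber_bottle beaker cylinder vial".split():
    o=[]
    for n,c in C.items():
        d=eyes.landmark_of(c,l)
        if d: o.append((c,d[0]["xy"]));print(l,n,np.round(d[0]["xy"],1),round(d[0]["p"],2))
    if len(o)==2:
        X=tri(o);print("  ->",X.round(4),[np.round(proj(c,X)-xy,1) for c,xy in o])
s=r.read_state();print(s["time"],s["ee_pos"],s["eef_rot"],s["ft_force"],s["width"])
E
```

```text
scene [ 1.02 -0.3   0.86]
top [0.5  0.06 0.88]
photometer scene [270.7 271. ] 0.65
photometer top [361.1 276.9] 0.56
  -> [ 0.5561 -0.0248 -0.0007] [array([ 0., -0.]), array([0., 0.])]
tab_pad scene [225.5 223.7] 0.66
tab_pad top [382.1 321.2] 0.74
  -> [ 0.4736 -0.0527  0.089 ] [array([ 1.3, -0. ]), array([1.5, 1. ])]
lid_edge scene [242.9 229.4] 0.93
lid_edge top [379.  299.6] 0.98
  -> [ 0.5117 -0.0433  0.1027] [array([-0.3,  0. ]), array([-0.3, -0.2])]
lid_hinge scene [297.8 256.3] 0.85
lid_hinge top [354.2 241.5] 0.94
  -> [ 0.6124 -0.0028  0.0929] [array([-0.9,  0.1]), array([-1. , -0.7])]
lid_middle scene [271.1 236. ] 0.72
lid_middle top [362.8 268.7] 0.93
  -> [ 0.562  -0.0172  0.1126] [array([ 0.4, -0. ]), array([0.4, 0.3])]
amber_bottle scene [290.  198.5] 0.68
amber_bottle top [289.9 336.8] 0.91
  -> [0.4453 0.1109 0.0053] [array([-0.3,  0. ]), array([-0.3, -0.2])]
beaker scene [250.6 372.8] 0.58
beaker top [434.8 210.9] 0.76
  -> [ 0.6881 -0.1726 -0.0121] [array([-0.9,  0. ]), array([-0.8, -0.5])]
cylinder top [258.8 275.3] 0.69
vial scene [191.5 321.9] 0.79
vial top [451.7 282.8] 0.91
  -> [ 0.5456 -0.1976 -0.005 ] [array([-0.8, -0. ]), array([-0.8, -0.5])]
1.0 [ 0.2756954  -0.5609061   0.22254673] [9.74028740e-01 2.26424408e-01 1.56208513e-05 1.25088287e-06] [-0.09389532 -0.34479232  0.25793049] 0.0870572782505302
```

Run:
```python
from h import *
from scipy.optimize import least_squares
C=[eyes.camera(n) for n in("scene","top")]
P={"photometer":(0,0,0),"tab_pad":(-.091,0,.078),"lid_edge":(-.056,0,.092),"lid_hinge":(.06,0,.089)}
obs=[(c,d[0]["xy"],np.array(p)) for l,p in P.items() for c in C if (d:=eyes.landmark_of(c,l))]
def W(v,p): c,s=np.cos(v[2]),np.sin(v[2]);return np.array([v[0]+c*p[0]-s*p[1],v[1]+s*p[0]+c*p[1],p[2]])
f=lambda v:np.concatenate([proj(c,W(v,p))-xy for c,xy,p in obs])
q=least_squares(f,[.556,-.025,.37],loss="soft_l1");print(q.x,np.degrees(q.x[2]));print(f(q.x).reshape(-1,2).round(1))
for l,p in P.items(): print(l,W(q.x,p).round(4))
im=[c["image"][:,:,::-1].copy() for c in C]
for c,i in zip(C,im):
    for p in list(P.values())+[(-.14,.09,.055),(-.14,-.09,.055),(.1,.09,.086),(.1,-.09,.086)]: cv2.drawMarker(i,tuple(int(x) for x in proj(c,W(q.x,p))),(0,0,255),0,7,1)
o=np.hstack([i[150:400,130:480] for i in im]);cv2.imwrite("pics/a.png",cv2.resize(o,(800,286)))
cv2.imwrite("pics/top_b.png",cv2.resize(im[1][200:360,240:480],(800,533),interpolation=cv2.INTER_CUBIC))
```

```text
[ 0.55708575 -0.0217491   0.32060726] 18.369443026484497
[[-1.1 -1. ]
 [-0.8  0.1]
 [-0.7  1.7]
 [-1.2 -1.3]
 [ 1.9  1. ]
 [ 0.1  3.6]
 [ 1.3  0.7]
 [ 1.2  2.1]]
photometer [ 0.5571 -0.0217  0.    ]
tab_pad [ 0.4707 -0.0504  0.078 ]
lid_edge [ 0.5039 -0.0394  0.092 ]
lid_hinge [ 0.614  -0.0028  0.089 ]
```

View pics/scene0.png

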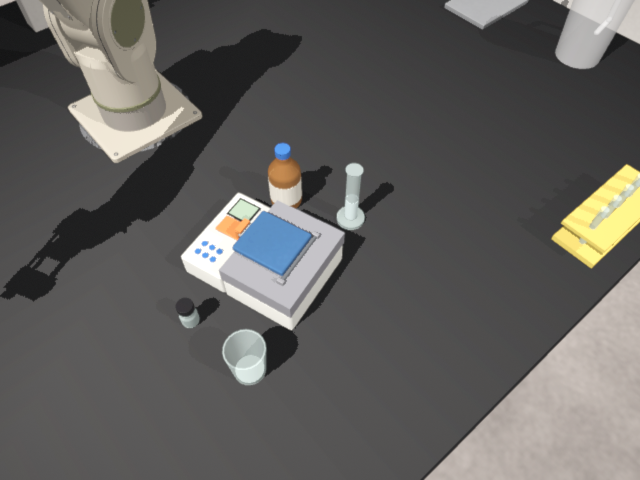

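View pics/top_b.png

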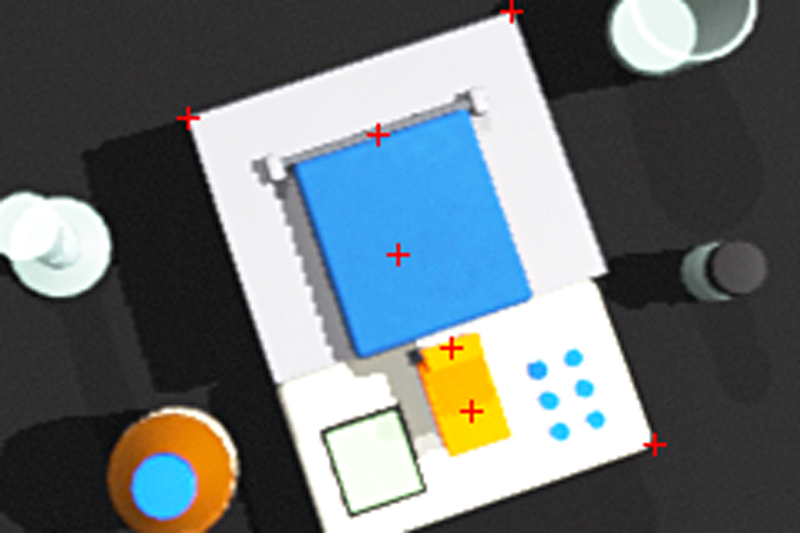

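The scene view shows the orange tab at about (233,227), the blue lid at (272,242) and the bystanders on either side. In the top crop, the fitted corners and points lie on the body, pad and hinge (yaw 18.4°). I'll set out now.

>>> play_rows:
  motion:
    - [0.198,-0.186,0,0,0,0.017,0]
    - [0.396,-0.372,0,0,0,0.035,0]
    - [0.594,-0.558,0,0,0,0.052,0]
    - [0.792,-0.744,0,0,0,0.07,0]
    - [0.99,-0.93,0,0,0,0.087,0]
  squeeze: 10

```text
time: 2.12
ee_pos: [0.3718, -0.305, 0.2228]
eef_rot: [0.987, 0.159, 0.0, 0.0]
ft_force: [1.1, 1.0, 0.6]
width: 0.0448
```

```bash
cat >> h.py <<'E'
from scipy.spatial.transform import Rotation as Ro
V=np.array([.5571,-.0217,.3206])
def W(p): c,s=np.cos(V[2]),np.sin(V[2]);return np.array([V[0]+c*p[0]-s*p[1],V[1]+s*p[0]+c*p[1],p[2]])
def inph(X): c,s=np.cos(V[2]),np.sin(V[2]);d=np.array(X)-[V[0],V[1],0];return np.array([c*d[0]+s*d[1],-s*d[0]+c*d[1],d[2]])
def rel(p,yaw=None):
    s=r.read_state();T=Ro.from_quat(s["eef_rot"]);g=Ro.from_euler("ZX",[V[2],np.pi])
    print("t",round(s["time"],2),"ph",inph(s["ee_pos"]).round(4),"shift",(T.inv().apply(W(p)-s["ee_pos"])/.2).round(3),"turn",((T.inv()*g).as_rotvec()/(np.pi/2)).round(4),"F",np.round(s["ft_force"],2),"w",round(s["width"],4))
E
python3 -c "
from h import *
rel((-.095,0,.16))"
```

```text
t 2.12 ph [-0.2651 -0.2105  0.2228] shift [ 0.849 -1.054  0.313] turn [ 0.0005 -0.0002 -0.0009] F [1.13 1.05 0.63] w 0.0448
```

>>> play_rows:
  motion:
    - [0.17,-0.2,0,0,0,0,0]
    - [0.34,-0.4,0,0,0,0,0]
    - [0.51,-0.6,0.0,0,0,0,0]
    - [0.68,-0.8,0.05,0,0,0,0]
    - [0.85,-1.0,0.1,0,0,0,0]

```text
time: 2.75
ee_pos: [0.4704, -0.0618, 0.2027]
eef_rot: [0.987, 0.159, 0.001, 0.0]
ft_force: [0.7, -0.8, -0.3]
width: 0.0015
```

>>> play_rows:
  motion:
    - [0,0,0,0,0,0,0]
    - [0,0,0,0,0,0,0]

```text
time: 3.0
ee_pos: [0.4697, -0.0637, 0.2026]
eef_rot: [0.987, 0.159, -0.0, 0.0]
ft_force: [-0.3, -0.3, 0.0]
width: 0.0008
```

```bash
python3 -c "
from h import *
rel((-.095,0,.12))
C=[eyes.camera(n) for n in('scene','top')]
o=[]
for i in C:
  for l in ('tab_pad','lid_edge'):
    print([(np.round(d['xy'],1),round(d['p'],2)) for d in eyes.landmark_of(i,l)[:1]],proj(i,W((-.091,0,.078) if l=='tab_pad' else (-.056,0,.092))).round(1))
  j=i['image'][:,:,::-1].copy();u=[int(x) for x in proj(i,W((-.091,0,.078)))]
  o.append(cv2.resize(j[u[1]-75:u[1]+75,u[0]-50:u[0]+50],(400,600),interpolation=cv2.INTER_CUBIC))
cv2.imwrite('pics/b.png',np.hstack(o))"
```

```text
t 3.0 ph [-0.0962 -0.0124  0.2026] shift [ 0.006 -0.062  0.413] turn [ 0.0002  0.0001 -0.0003] F [-0.32 -0.3   0.04] w 0.0008
[(array([225.8, 223.8]), 0.76)] [227.8 225.7]
[(array([243.3, 227.6]), 0.86)] [242.5 229.1]
[(array([380.9, 325.3]), 0.53)] [381.4 323.7]
[(array([376.3, 302.3]), 0.62)] [375.6 304.1]
```

View pics/b.png

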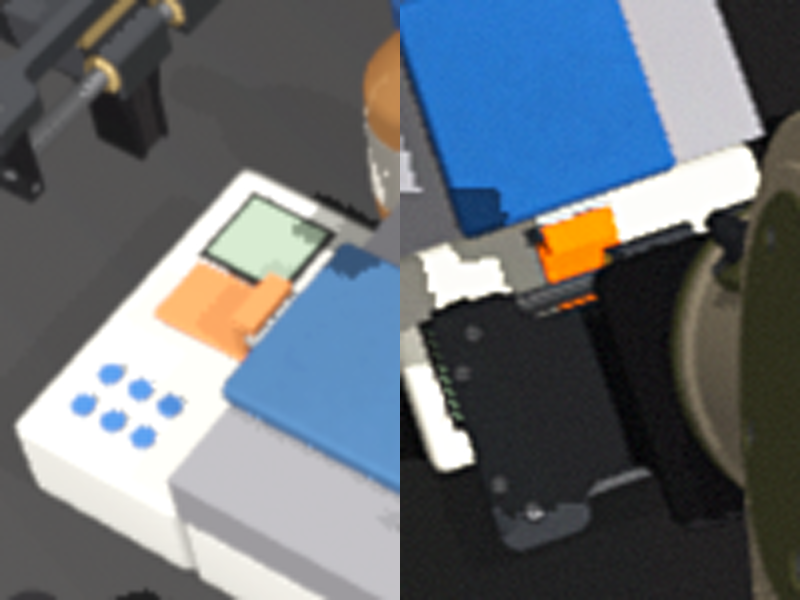

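The pad is orange at about (205,315) in the left crop, with the hook behind it and the fingers above it, consistent with the fit. I'll go down.

>>> play_rows:
  motion:
    - [0.0,-0.062,0.13,0,0,0,0]
    - [0.0,-0.062,0.26,0,0,0,0]
    - [0.0,-0.062,0.39,0,0,0,0]
    - [0.0,-0.062,0.5,0,0,0,0]
    - [0.0,-0.062,0.55,0,0,0,0]

```text
time: 3.92
ee_pos: [0.4653, -0.0519, 0.0916]
eef_rot: [0.987, 0.159, -0.001, -0.0]
ft_force: [-0.3, -0.2, -0.1]
width: 0.0008
```

>>> play_rows:
  motion:
    - [0,0,0.01,0,0,0,0]
    - [0,0,0.02,0,0,0,0]
    - [0,0,0.03,0,0,0,0]
    - [0,0,0.045,0,0,0,0]
    - [0,0,0.06,0,0,0,0]

```text
time: 4.55
ee_pos: [0.466, -0.0516, 0.0805]
eef_rot: [0.987, 0.159, 0.0, 0.0]
ft_force: [0.9, 0.3, -0.3]
width: 0.0001
```

```bash
python3 -c "
from h import *
rel((-.095,0,.07))"
```

```text
t 4.55 ph [-0.0959  0.0004  0.0805] shift [0.004 0.002 0.053] turn [ 0.0001 -0.0002 -0.0003] F [ 0.91  0.33 -0.3 ] w 0.0001
```

Now press about 9 mm past first contact.

>>> play_rows:
  motion:
    - [0,0,0.012,0,0,0,0]
    - [0,0,0.024,0,0,0,0]
    - [0,0,0.036,0,0,0,0]
    - [0,0,0.045,0,0,0,0]
    - [0,0,0.052,0,0,0,0]

```text
time: 5.18
ee_pos: [0.4652, -0.0518, 0.0698]
eef_rot: [0.987, 0.159, -0.001, 0.0]
ft_force: [-5.6, -2.2, 3.7]
width: 0.0001
```

>>> play_rows:
  motion:
    - [0,0,0,0,0,0,0]
    - [0,0,0,0,0,0,0]
    - [0,0,0,0,0,0,0]

```text
time: 5.55
ee_pos: [0.4652, -0.0518, 0.0699]
eef_rot: [0.987, 0.159, -0.001, 0.0]
ft_force: [-5.5, -2.0, 4.5]
width: 0.0001
```

```bash
python3 -c "
from h import *
rel((-.095,0,.07))
i=eyes.camera('scene')
print(eyes.landmark_of(i,'lid_edge')[:1],proj(i,W((-.036,0,.155))),proj(i,W((-.056,0,.092))))
cv2.imwrite('pics/c.png',cv2.resize(i['image'][150:330,130:370,::-1],(800,600),interpolation=cv2.INTER_CUBIC))"
```

```text
t 5.55 ph [-0.0967  0.0004  0.0699] shift [ 0.008  0.002 -0.   ] turn [-0.      0.0009 -0.0004] F [-5.55 -1.99  4.46] w 0.0001
[{'xy': [245.4, 213.0], 'p': 0.63}] [247.8898259  211.80640282] [242.54614604 229.12857041]
```

View pics/c.png

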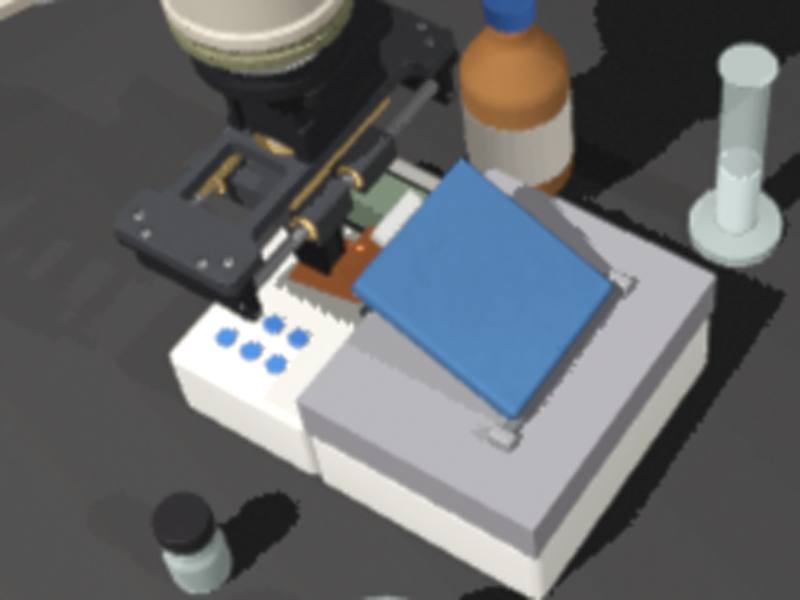

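The lid has sprung up: its edge shows at (245,213), against (248,212) predicted for 0.6 rad. I'll let go of the tab and rise to just below edge height.

>>> play_rows:
  motion:
    - [-0.01,0,-0.02,0,0,0,0]
    - [-0.02,0,-0.06,0,0,0,0]
    - [-0.02,0,-0.15,0,0,0,0]
    - [-0.02,0,-0.25,0,0,0,0]
    - [-0.02,0,-0.31,0,0,0,0]

```text
time: 6.28
ee_pos: [0.4625, -0.0528, 0.1334]
eef_rot: [0.987, 0.159, 0.001, 0.0]
ft_force: [0.6, -0.5, 0.2]
width: 0.0004
```

```bash
python3 -c "
from h import *
rel((-.055,0,.132))
i=eyes.camera('scene')
print(eyes.landmark_of(i,'lid_edge')[:1])
for a in np.arange(.7,1.8,.1): print(round(a,1),60-116*np.cos(a),89+116*np.sin(a))"
```

```text
t 6.28 ph [-0.0996  0.0003  0.1334] shift [0.223 0.001 0.007] turn [ 0.0005 -0.0008 -0.0002] F [ 0.63 -0.47  0.2 ] w 0.0004
[{'xy': [249.0, 211.6], 'p': 0.97}]
0.7 -28.721693725000662 163.72925171957218
0.8 -20.81797828427119 172.21330654434462
0.9 -12.106756319397078 179.86592151678806
1.0 -2.6750674807042145 186.610634237716
1.1 7.382849914633013 192.3800537671265
1.2 17.966500480705832 197.11653397219825
1.3 28.970135879547843 200.77274950839438
1.4 40.28381142357204 203.31216867866138
1.5 51.79448460654643 204.70941844607032
1.6 63.387144586949454 204.9505379528146
1.7 74.94596133828082 204.03311801248637
```

>>> play_rows:
  motion:
    - [0.08,0,0,0,0,0,0]
    - [0.16,0,0,0,0,0,0]
    - [0.24,0,0,0,0,0,0]
    - [0.29,0,-0.03,0,0,0,0]
    - [0.34,0,-0.07,0,0,0,0]

```text
time: 7.0
ee_pos: [0.5247, -0.032, 0.146]
eef_rot: [0.987, 0.159, -0.003, 0.0]
ft_force: [-1.5, -1.7, 2.6]
width: 0.0004
```

```bash
python3 -c "
from h import *
rel((.030,0,.178))
i=eyes.camera('scene')
print(eyes.landmark_of(i,'lid_edge')[:1],[(a,proj(i,W((.06-.116*np.cos(a),0,.089+.116*np.sin(a)))).round(0)) for a in (.6,.7,.8,.9,1.)])"
```

```text
t 7.0 ph [-0.034   0.0005  0.146 ] shift [ 0.319  0.002 -0.162] turn [-0.0006  0.0044 -0.0006] F [-1.5  -1.74  2.58] w 0.0004
[{'xy': [255.4, 210.2], 'p': 0.95}] [(0.6, array([248., 212.])), (0.7, array([251., 210.])), (0.8, array([254., 209.])), (0.9, array([258., 208.])), (1.0, array([263., 208.]))]
```

>>> play_rows:
  motion:
    - [0.045,0,-0.04,0,0,0,0]
    - [0.09,0,-0.07,0,0,0,0]
    - [0.14,0,-0.095,0,0,0,0]
    - [0.19,0,-0.12,0,0,0,0]
    - [0.23,0,-0.13,0,0,0,0]

```text
time: 7.72
ee_pos: [0.5711, -0.0166, 0.1725]
eef_rot: [0.987, 0.159, 0.0, -0.0]
ft_force: [0.2, 0.6, 1.1]
width: 0.0005
```

```bash
python3 -c "
from h import *
rel((.065,0,.180))
i=eyes.camera('scene')
print(eyes.landmark_of(i,'lid_edge')[:1],[(a,proj(i,W((.06-.116*np.cos(a),0,.089+.116*np.sin(a)))).round(0)) for a in (1,1.1,1.2,1.3,1.4)])
cv2.imwrite('pics/d.png',cv2.resize(i['image'][130:310,150:390,::-1],(800,600),interpolation=cv2.INTER_CUBIC))"
```

```text
t 7.72 ph [0.0149 0.0004 0.1725] shift [ 0.25   0.002 -0.038] turn [ 0.     -0.0003 -0.0002] F [0.24 0.58 1.07] w 0.0005
[{'xy': [278.9, 208.2], 'p': 0.61}] [(1, array([263., 208.])), (1.1, array([268., 208.])), (1.2, array([273., 209.])), (1.3, array([279., 211.])), (1.4, array([285., 213.]))]
```

View pics/d.png

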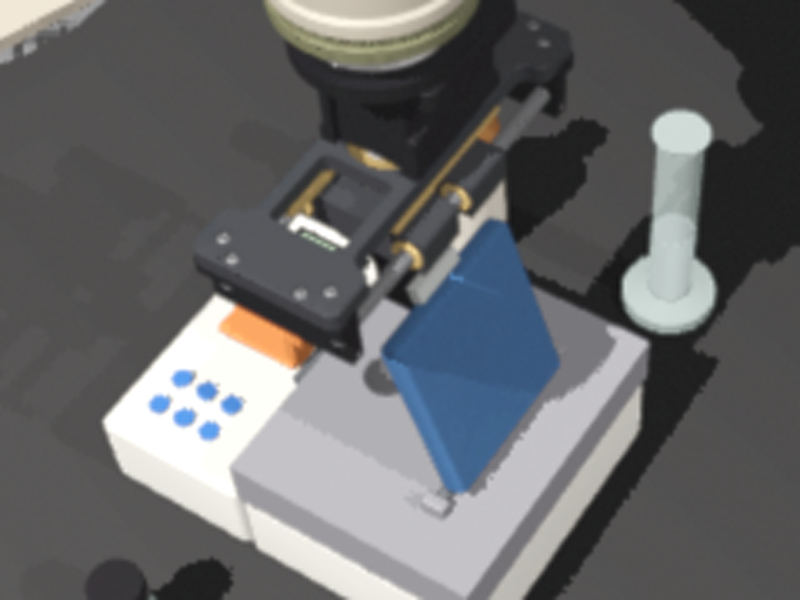

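The lid is at about 1.3 rad, its edge at (279,208), resting on the fingertip. I'll carry it past vertical.

>>> play_rows:
  motion:
    - [0.05,0,-0.015,0,0,0,0]
    - [0.1,0,-0.03,0,0,0,0]
    - [0.15,0,-0.035,0,0,0,0]
    - [0.2,0,-0.035,0,0,0,0]
    - [0.25,0,-0.035,0,0,0,0]

```text
time: 8.45
ee_pos: [0.6184, -0.0009, 0.179]
eef_rot: [0.987, 0.159, -0.0, -0.0]
ft_force: [-0.2, 0.2, -0.4]
width: 0.0006
```

```bash
python3 -c "
from h import *
rel((.075,0,.180))
i=eyes.camera('scene')
print(eyes.landmark_of(i,'lid_edge')[:1],[(a,proj(i,W((.06-.116*np.cos(a),0,.089+.116*np.sin(a)))).round(0)) for a in (1.4,1.5,1.6,1.7,1.8,1.95)])"
```

```text
t 8.45 ph [0.0647 0.0004 0.179 ] shift [ 0.052  0.002 -0.005] turn [-0.      0.0001 -0.0002] F [-0.18  0.16 -0.41] w 0.0006
[{'xy': [308.8, 224.2], 'p': 0.56}] [(1.4, array([285., 213.])), (1.5, array([291., 215.])), (1.6, array([297., 218.])), (1.7, array([303., 221.])), (1.8, array([310., 225.])), (1.95, array([319., 232.]))]
```

The lid is past vertical and falling open. I'll back away to the front and up.

>>> play_rows:
  motion:
    - [-0.1,0,0,0,0,0,0]
    - [-0.3,0,-0.05,0,0,0,0]
    - [-0.5,0,-0.2,0,0,0,0]
    - [-0.7,0,-0.4,0,0,0,0]
    - [-0.85,0,-0.5,0,0,0,0]

```text
time: 9.18
ee_pos: [0.4554, -0.0552, 0.2812]
eef_rot: [0.987, 0.159, 0.001, 0.001]
ft_force: [0.8, -0.5, 0.9]
width: 0.0007
```

>>> play_rows:
  motion:
    - [0,0.2,0,0,0,0,0]
    - [0,0.4,0,0,0,0,0]
    - [0,0.6,0,0,0,0,0]
    - [0,0.8,0,0,0,0,0]
    - [0,0.8,0,0,0,0,0]

```text
time: 9.8
ee_pos: [0.5063, -0.2096, 0.2783]
eef_rot: [0.988, 0.157, -0.001, -0.0]
ft_force: [0.4, 0.5, -0.4]
width: 0.0002
```

```bash
python3 -c "
from h import *
rel((.075,0,.180))
C=[eyes.camera(n) for n in('scene','top')]
i=C[0]
print(eyes.landmark_of(i,'lid_edge')[:1],proj(i,W((.06-.116*np.cos(1.95),0,.089+.116*np.sin(1.95)))))
for l in ('amber_bottle','beaker','cylinder','vial','tab_pad'):print(l,[np.round(d[0]['xy'],1) for c in C if (d:=eyes.landmark_of(c,l))])
cv2.imwrite('pics/e.png',cv2.resize(i['image'][130:400,100:460,::-1],(800,600),interpolation=cv2.INTER_CUBIC))"
```

```text
t 9.8 ph [-0.1074 -0.1623  0.2783] shift [ 0.909 -0.816  0.491] turn [-0.0003  0.0007 -0.0031] F [ 0.41  0.46 -0.42] w 0.0002
[{'xy': [319.2, 232.9], 'p': 0.57}] [319.04886134 231.79673453]
amber_bottle [array([287.8, 197.5]), array([291.1, 340.7])]
beaker [array([252.2, 369.3]), array([431.7, 210. ])]
cylinder [array([351.9, 217.6]), array([259.9, 273.2])]
vial [array([188.9, 320.4]), array([452.5, 282.5])]
tab_pad [array([226.7, 223.1]), array([380. , 326.2])]
```

View pics/e.png

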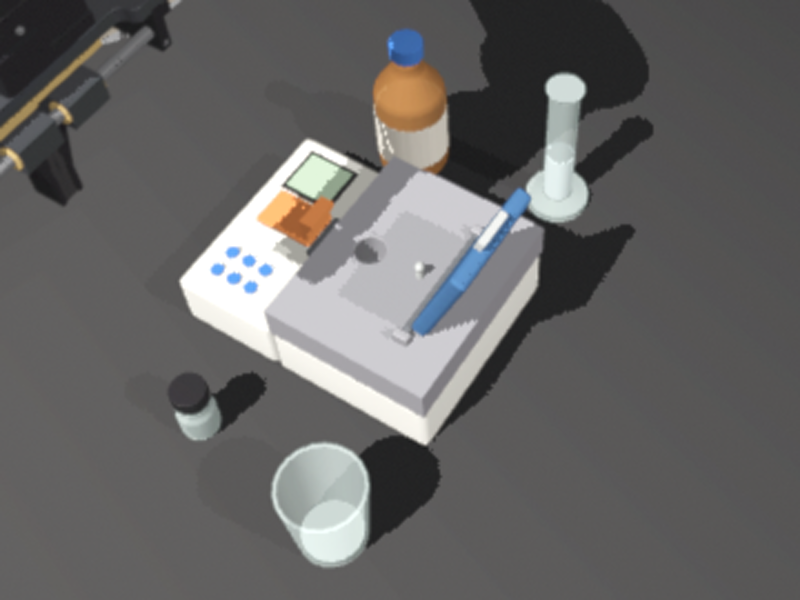

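The lid leans back at its stop, the tab is back up, all the bystanders are standing and the arm is clear.

>>> play_rows:
  motion:
    - [0,0,0,0,0,0,0]
    - [0,0,0,0,0,0,0]
    - [0,0,0,0,0,0,0]
    - [0,0,0,0,0,0,0]

```text
time: 10.95
ee_pos: [0.5067, -0.2066, 0.2791]
eef_rot: [0.987, 0.159, -0.0, 0.0]
ft_force: [0.6, -0.6, 0.2]
width: 0.0003
```

```bash
python3 -c "
from h import *
print(job.close_job())"
```

```text
the job is handed in; nothing more can be done
None
```

The photometer's sample chamber is open and the job is handed in, at about 11 s of the 42 s allowed. No verdict is reported.

I pressed the tab with the closed fingertips until the lid sprang to about 0.6 rad. Then I pushed its front edge along its arc past vertical, so it fell open by itself, and moved the arm clear.

**Last checks:**
- **Lid:** its edge was seen at (319,233), against (319,232) predicted for the 1.95 rad stop.
- **Tab:** it is back at its rest position, within about 5 px in the top view. The network's reading scatters by that much between pictures.
- **Bystanders:** all four are upright and within about 4 px of where they started. In the first scene picture the network missed the cylinder, so its scene-view position was only checked by eye.
- **Forces:** the largest wrist force I read was about 7 N, with the tab pressed. Part of that pointed backwards, probably a light touch on the hook. At the end the readings were at noise level.

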